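# Sweep the loose compasses into the display bay

### The arm

A 6-joint arm with a two-finger parallel gripper is mounted at the origin on a cart in front of the work surface, level with it; the furniture and walls round the work are solid. World frame = base frame: x ahead of the robot, y to its left, z up, the work surface at z = 0. Lengths are in m, angles in rad, forces in N, time in s.
With the tool pointing down it reaches from about 0.375 to 0.9 m from the base axis. Payload 3.1 kg.
Tool frame: the origin (TCP) lies at the very end of the fingers, on their centre line; the grasp point (between the pads) lies 19 mm behind it; z points along the fingers, y is the line along which they close (so a half turn about z gives the same grasp; the last joint's range is limited). The gripper opens to 85 mm and grips with 20 to 120 N. Pads are 22 mm wide; open, the fingers measure 114 mm over their backs; the gripper's body (76 mm by 85 mm) begins 54 mm behind the grasp point. The pads swing forward as they close: fully open they stand 13 mm farther back than shut.
Start: joints at [-0.178, 0.527, 1.433, -0, 1.181, -0.178], TCP at [0.625, 0, 0.231] pointing down, gripper open.
Joint ranges: [-3.08, 3.08], [-0.75, 2.2], [0.22, 2.44], [-1.43, 4.57], [0, 2.65], [-2.85, 2.85]. Speed limits (rad/s): [2.79, 2.79, 3.14, 3.14, 3.14, 3.14].

### API

Orientations are given as [roll, pitch, yaw] about the fixed x, y, z axes, in that order (R = Rz(yaw) Ry(pitch) Rx(roll)).
In Python, from bench import bot gives the robot as it stands.
- The arm moves only by the tool step_arm, never from a script. Its argument "deltas" is one flat list of numbers, 7 for each row, row after row: the shift along the tool's x, y, z in mm, then the turn, a rotation vector about the tool's x, y, z in rad, then the closure, from -1 (fully open) to 1 (shut), so that 0 is half open. A call has 1 to 10 rows; each row shifts and turns the commanded pose from where the row before left it, along the tool's axes as they then stand; what a row does not reach is not made up. A row lasts 1/10 s, in which the tool goes at most 50 mm and 8.59 degrees, less where a joint would pass 70% of its speed; a pose out of reach is approached as far as the arm can. A call is refused whole if a number of a shift passes 50 or a number of a turn 0.15, either way. A call with a gripper value outside its range is refused whole. The fingers move at their own pace and stop on an object; "grip_force" is the grip in N (left out, the last holds). Time passes only in rows, so rows that do not move let the fingers close. It gives the time, the measured TCP pose, the force and the opening at its end, in the units of the state.
- bot.get_obs(): the state, without advancing time (a new reading comes with each control period).
- bot.camera(name): name is "scene" or "side" or "wrist"; returns the picture (384x512x3 uint8, red, green, blue); there is no depth.
- bot.calibration(name): a dict with "fov_y" (degrees; the focal length in pixels is half the picture's height over the tangent of half this angle, whatever the lens; pixels are square), "cx", "cy" (the principal point, pixels), "world_to_cam" (4x4, takes a point from world to camera coordinates). Camera axes: x right, y down, z forward; pixel columns grow to the right and rows downward; lengths in m; the calibration is good to about 2 mm. A picture is of the moment at which its call begins: read the wrist's pose just before it. calibration takes no time and is no camera call; for the wrist camera it gives the pose at the moment of the call.
- bot.sign_off(): hands the job in, once; it reports no verdict.
The state is a dict: "time_s": time; "q": joint angles; "joint_velocities": joint speeds; "joint_torque": joint torques, N m; "ee_pos": TCP position; "tcp_rot": TCP orientation; "force": force on the tool from outside, world axes, zero at the start; "torque": the same for the moment, N m; "width": finger opening in m.
Only numpy, scipy, OpenCV 4.12 (cv2) and the standard library are available. Lean on these libraries where they do the work, as an engineer would, in place of code of your own. Each camera call takes 0.05 s, during which the arm holds its last target. There are 200 camera calls.

### The job

Two brass pocket compasses lie loose on the table top, outside the baskets. With the closed fingers, sweep them along the table top into the open-fronted wooden display bay until both lie flat and wholly inside it. Slide them, without flicking them or picking them up, and leave the carved box, the packet, the candle jar and the soap carton where they stand.

Things in the scene. Friction and masses are not known exactly. Their poses are not given: they have to be found in the camera images.
- compass_0: closed round brass pocket compass, 54 mm across and 16 mm high, with a catch that stands 3 mm out of the rim at its -x side; about 70 g, flat on the table, slides freely in any direction. Origin: centre of its underside, z up. The two are alike
- compass_1: closed round brass pocket compass, 54 mm across and 16 mm high, with a catch that stands 3 mm out of the rim at its -x side; about 70 g, flat on the table, slides freely in any direction. Origin: centre of its underside, z up. The two are alike
- bay: fixed three-sided wooden bay: back and two side rails, 9 mm thick, 24 mm high, open towards the robot (turned up to 0.2 rad), grey liner inside level with the table, no step. Inside 90 mm deep (x), 140 mm wide (y). Origin: centre of the inside, at table height; x points from the mouth (x = -45 mm, where the side rails end) to the back rail (inner face +45 mm); side rails' inner faces at y = -70 and +70 mm
- bay_mouth (a point): middle of the bay's open front edge, at table height, axes as the bay's
- carved_box: bystander: small dark red carved wooden box, 53 x 65 x 37 mm high, loose beside or between the compasses; origin at the centre of its underside
- packet: bystander: small filled pale blue paper packet, 85 x 62 x 16 mm, lying loose to the right of the compasses; origin at the centre of its underside
- candle_jar: bystander: lidded candle jar, 68 mm across, 102 mm high, loose to the right of the bay; origin at the centre of its underside
- soap_carton: bystander: pale soap carton, 56 x 56 x 60 mm, loose behind the bay; origin at the centre of its underside

How it is judged:
By the outcome, as a careful person would: the job done as asked, in the order asked, and still so for the second after the job is handed in, with the robot touching nothing.
It also fails if it takes over 54 s, if anything falls off the work surface, if the arm or the gripper's body presses on something with over 40 N, if the wrist force passes 120 N, or if a joint passes its speed limit or range.

## Working session

There is one attempt and no reset: what is moved stays moved. The work goes in short steps, Python scripts to look and compute and a tool call to move; the robot and the scene stay as the last step left them, time stands still between calls to the robot, and variables do not carry over. Pictures are saved under pics/ and viewed, on a budget of 10 in all, crops included, one or two more only if the job needs it, and the job is handed in when it is done.

Besides the shell and the picture viewer there is one more tool, called after "Emit:" in YAML: its name, and indented under it one key for each argument. step_arm: Moves the arm, as the interface text tells. Its arguments: {"type":"object","properties":{"deltas":{"type":"array","items":{"type":"number"}},"grip_force":{"type":"number"}},"required":["deltas"]}

```bash
mkdir -p pics
cat > h.py <<'E'
import numpy as np, cv2
from bench import bot
def shot(n,f):
    c=bot.calibration(n); im=bot.camera(n); cv2.imwrite('pics/'+f,im[:,:,::-1]); return im,c
def px2w(c,u,v,z=0.,H=384):
    f=H/2/np.tan(np.radians(c['fov_y'])/2); T=np.array(c['world_to_cam']); R,t=T[:3,:3],T[:3,3]
    o=-R.T@t; d=R.T@np.array([(u-c['cx'])/f,(v-c['cy'])/f,1]); return (o+d*(z-o[2])/d[2])[:2]
def w2px(c,p,H=384):
    f=H/2/np.tan(np.radians(c['fov_y'])/2); T=np.array(c['world_to_cam']); q=T[:3,:3]@np.array(p)+T[:3,3]
    return q[0]/q[2]*f+c['cx'],q[1]/q[2]*f+c['cy']
E
python3 - <<'E'
from h import *
a,c=shot('scene','a.png'); b,d=shot('wrist','b.png')
cv2.imwrite('pics/ab.png',np.hstack([a,b])[:,:,::-1])
o=bot.get_obs(); print(o['ee_pos'],o['tcp_rot'],c,d)
E
```

```text
[6.24365371e-01 1.30039082e-04 2.30429081e-01] [-3.13967023e+00 -3.43999724e-04  1.57080850e+00] {'fov_y': 52.305975505035555, 'cx': 259.2716716257917, 'cy': 195.2032162006836, 'world_to_cam': array([[ 0.8484108 , -0.52923544, -0.01043848, -0.66393109],
       [-0.36584638, -0.57200378, -0.73414447,  0.09364834],
       [ 0.38256442,  0.62667498, -0.67891305,  0.8760233 ],
       [ 0.        ,  0.        ,  0.        ,  1.        ]])} {'fov_y': 65.14786906385187, 'cx': 254.38565080239866, 'cy': 189.50449916940934, 'world_to_cam': array([[ 9.99998161e-01,  7.45555401e-04, -1.76688854e-03,
        -6.23951520e-01],
       [ 1.27519377e-03, -9.46647270e-01,  3.22269019e-01,
        -4.21174551e-02],
       [-1.43235080e-03, -3.22270679e-01, -9.46646480e-01,
         3.81170883e-01],
       [ 0.00000000e+00,  0.00000000e+00,  0.00000000e+00,
         1.00000000e+00]])}
```

View pics/a.png

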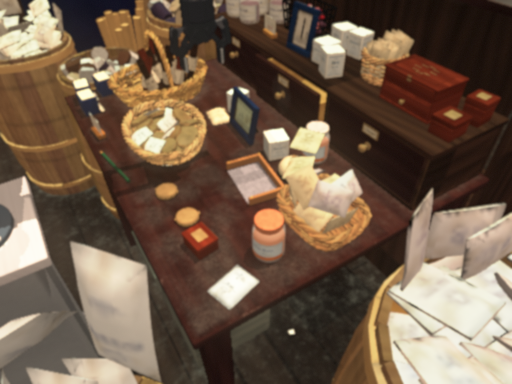

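View pics/b.png

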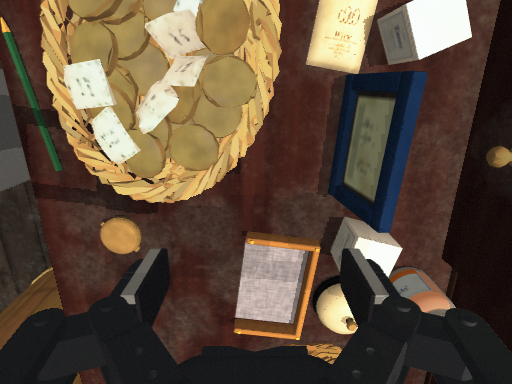

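Scene: compasses at about (166,191) and (187,216), box (200,238), packet (233,287), jar (268,235), bay about (255,177). The wrist view shows compass at (121,236) and the bay at (275,287).

Run:
```python
from h import *
a=cv2.imread('pics/a.png'); cv2.imwrite('pics/c.png',cv2.resize(a[125:315,120:320],None,fx=4,fy=3.15*4/3.15*0+3.15 if 0 else 3.1578,interpolation=cv2.INTER_CUBIC))
c=bot.calibration('scene'); d=bot.calibration('wrist')
for n,u,v,z in [('c0',166,190.5,.008),('c1',187,216,.008),('box',200,234,.037),('packet',233,287,.016),('jarbase',268,258,0)]: print(n,px2w(c,u,v,z))
print('wrist c0',px2w(d,121,236,.012))
for u,v in [(249,234),(320,246),(300,338),(236,332)]: print(px2w(d,u,v,.024))
for p in [(.625,0,.23),(.4,0,.2),(0,0,0)]: print(w2px(c,p))
```

```text
c0 [ 0.44173314 -0.10864543]
c1 [ 0.44926388 -0.21811544]
box [ 0.4421718  -0.30984024]
packet [ 0.44290745 -0.44919444]
jarbase [ 0.54474673 -0.41597798]
wrist c0 [ 0.4451483  -0.10575394]
[ 0.61719659 -0.09632508]
[ 0.71023316 -0.113688  ]
[ 0.69161855 -0.26697972]
[ 0.59735138 -0.25603956]
(np.float64(203.78948407151265), np.float64(71.31027930381887))
(np.float64(116.28684186877791), np.float64(107.86871372235461))
(np.float64(-37.06795925023397), np.float64(237.0023047281089))
```

View pics/c.png

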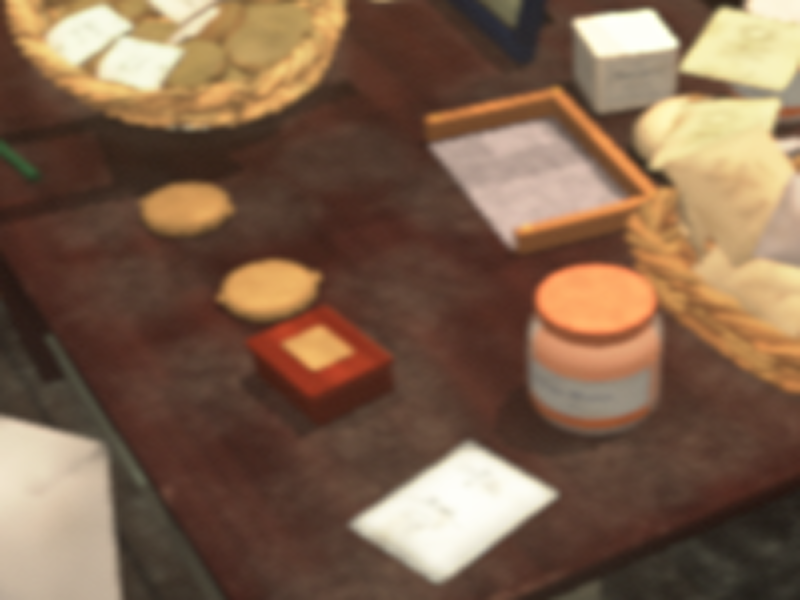

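Clear layout: both compasses lie in front of the bay, at about (0.444,-0.107) and (0.448,-0.219). The bay mouth is at about (0.607,-0.176) and its yaw is about -0.125. I'll go behind the upper compass, turning the tool so the camera sits ahead of the fingers.

Emit:
step_arm:
  deltas: [-10, -40, 0, 0, 0, 0, 1, -20, -45, 0, 0, 0, 0, 1, -20, -45, 0, 0, 0, 0, 1, -20, -45, 0, 0, 0, 0, 1, -15, -40, 0, 0, 0, 0, 1, 0, 0, 0, 0, 0, 0.148, 1, 0, 0, 0, 0, 0, 0.148, 1, 0, 0, 0, 0, 0, 0.148, 1, 0, 0, 0, 0, 0, 0.148, 1, 0, 0, 0, 0, 0, 0.148, 1]
  grip_force: 40

```text
time_s: 1.1
ee_pos: [0.4097, -0.0849, 0.2311]
tcp_rot: [-3.141, 0.0, 0.824]
force: [0.7, -0.1, -0.5]
width: 0.0003
```

Emit:
step_arm:
  deltas: [0, 0, 0, 0, 0, 0.148, 1, 0, 0, 0, 0, 0, 0.148, 1, 0, 0, 0, 0, 0, 0.148, 1, 0, 0, 0, 0, 0, 0.148, 1, 0, 0, 0, 0, 0, 0.148, 1, 0, 0, 0, 0, 0, 0.148, 1, 0, 0, 0, 0, 0, 0.148, 1, 0, 0, 0, 0, 0, 0, 1]

```text
time_s: 1.9
ee_pos: [0.4097, -0.0848, 0.2311]
tcp_rot: [-3.141, 0.001, -0.205]
force: [0.3, -0.4, 0.1]
width: -0.0002
```

Run:
```python
from h import *
o=bot.get_obs(); print(o['time_s'],o['ee_pos'],o['tcp_rot'],o['q'],o['width'])
shot('wrist','d.png')
```

```text
1.9 [ 0.40972727 -0.08482978  0.23113304] [-3.14142086e+00  5.75553411e-04 -2.04953176e-01] [-4.72665372e-01  2.50243059e-01  1.92330412e+00  1.62915664e-05
  9.68645965e-01  1.30307495e+00] -0.00019498270548444082
```

View pics/d.png

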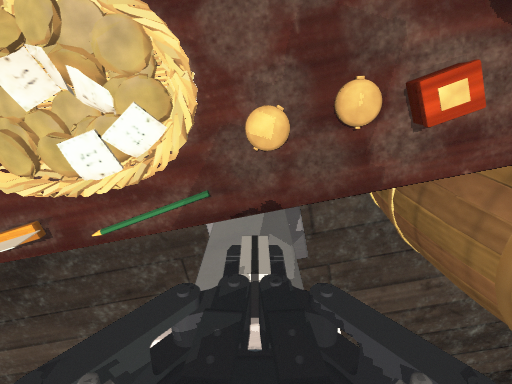

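Wrist view: compasses at (268,128) and (358,102), box centre (447,93), pencil tip end at (208,195), basket edge near (195,90).

Run:
```python
from h import *
d=bot.calibration('wrist')
for n,u,v,z in [('c0',268,128,.012),('c1',358,102,.012),('boxTL',407,84,.037),('boxBL',417,128,.0),('pencil',208,195,.005),('basket',197,90,.05),('basket',165,165,.05),('edge',256,208,0),('edge',360,188,0),('c0catch',281,107,.008),('c0cat2',252,150,.008)]: print(n,px2w(d,u,v,z).round(4))
```

```text
c0 [ 0.4428 -0.108 ]
c1 [ 0.4512 -0.2156]
boxTL [ 0.4619 -0.2602]
boxBL [ 0.4045 -0.2877]
pencil [ 0.3727 -0.0153]
basket [ 0.5002 -0.0432]
basket [0.4309 0.0121]
edge [ 0.3402 -0.0727]
edge [ 0.3406 -0.2121]
c0catch [ 0.4632 -0.1276]
c0cat2 [ 0.4199 -0.0838]
```

Emit:
step_arm:
  deltas: [-9, 8, 40, 0, 0, 0, 1, -9, 7, 45, 0, 0, 0, 1, 0, 0, 45, 0, 0, 0, 1, 0, 0, 45, 0, 0, 0, 1, 0, 0, 35, 0, 0, 0, 1, 0, 0, 16, 0, 0, 0, 1, 0, 0, 0, 0, 0, 0, 1]

```text
time_s: 2.65
ee_pos: [0.3884, -0.0956, 0.0032]
tcp_rot: [-3.14, 0.005, -0.203]
force: [-0.2, -0.6, -0.7]
width: 0.0001
```

Run:
```python
from h import *
o=bot.get_obs(); print(o['time_s'],o['ee_pos'],o['tcp_rot'],o['force'])
a,c=shot('wrist','e.png')
print(w2px(c,[.443,-.107,.016]), px2w(c,256,150,.016))
```

```text
2.65 [ 0.38835066 -0.09555605  0.00319921] [-3.1400919   0.00455129 -0.20287687] [-0.18772211 -0.64023143 -0.66766479]
(np.float64(255.27592258029804), np.float64(152.8064917402861)) [ 0.44415605 -0.10755861]
```

View pics/e.png

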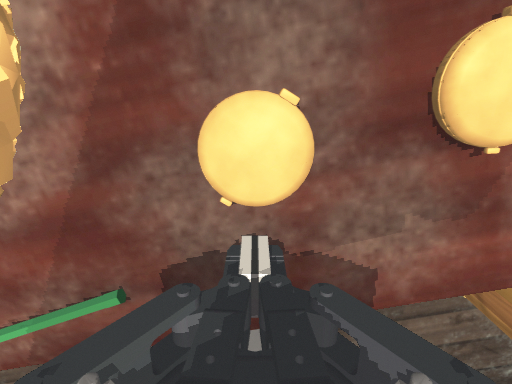

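Aligned: the compass at (256,149) is centred ahead of the fingers at (256,240). Pushing.

Emit:
step_arm:
  deltas: [5, 0, -3, 0, 0, 0, 1, 6, 0, 0, 0, 0, 0, 1, 7, 0, 0, 0, 0, 0, 1, 9, 0, 0, 0, 0, 0, 1, 10, 0, 0, 0, 0, 0, 1, 10, 0, 0, 0, 0, 0, 1, 10, 0, 0, 0, 0, 0, 1, 10, 0, 0, 0, 0, 0, 1, 9, 0, 0, 0, 0, 0, 1, 6, 0, 0, 0, 0, 0, 1]

```text
time_s: 3.7
ee_pos: [0.4676, -0.1114, 0.0093]
tcp_rot: [-3.14, 0.006, -0.204]
force: [-6.0, 1.0, 9.6]
width: -0.0003
```

Run:
```python
from h import *
o=bot.get_obs(); print(o['time_s'],o['ee_pos'],o['tcp_rot'],o['force'])
a,c=shot('wrist','f.png')
```

```text
3.7 [ 0.46758866 -0.11139441  0.00931667] [-3.14040749  0.00554247 -0.20417469] [-6.04308286  1.00017346  9.58072872]
```

View pics/f.png

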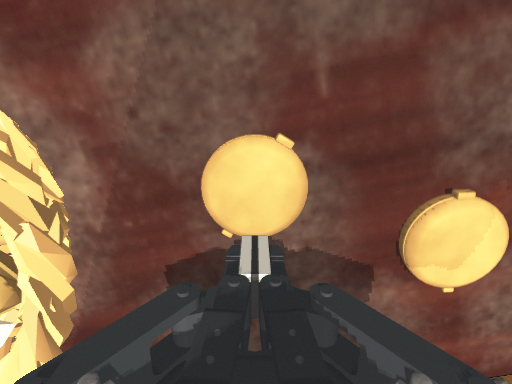

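Run:
```python
from h import *
c=bot.calibration('wrist')
for v in (135,186,237): print(px2w(c,255,v,.012))
print(px2w(c,201,186,.012),px2w(c,308,186,.012), px2w(c,455,240,.012))
for z in (0,.0093): print(w2px(c,[*bot.get_obs()['ee_pos'][:2],z]), w2px(c,[.4676+.011,-.1114-.002,z]))
```

```text
[ 0.52979295 -0.12465348]
[ 0.50539144 -0.11963268]
[ 0.47798451 -0.11399349]
[ 0.51074736 -0.09367516] [ 0.50013537 -0.14510629] [ 0.45514588 -0.21603987]
(np.float64(254.70570955057116), np.float64(241.3185614904212)) (np.float64(253.702176653168), np.float64(226.03529512637647))
(np.float64(254.71728948242927), np.float64(249.72785783441498)) (np.float64(253.65845567277114), np.float64(233.76356064593398))
```

Emit:
step_arm:
  deltas: [0, 0, 0, 0, 0, 0, 1, 0, 0, 0, 0, 0, 0, 1]

```text
time_s: 3.95
ee_pos: [0.469, -0.112, 0.0093]
tcp_rot: [-3.141, 0.002, -0.205]
force: [-2.7, 1.8, 8.1]
width: -0.0002
```

The tip rides at 9 mm with 8 N up, likely on the rounded rim. I'll back off, lower it, and push at the foot of the rim.

Emit:
step_arm:
  deltas: [-5, 0, 0, 0, 0, 0, 1, -5, 0, 0, 0, 0, 0, 1, 0, 0, 3, 0, 0, 0, 1, 0, 0, 0, 0, 0, 0, 1]

```text
time_s: 4.35
ee_pos: [0.4599, -0.1107, 0.005]
tcp_rot: [-3.142, -0.0, -0.205]
force: [1.2, 0.2, 0.1]
width: -0.0002
```

Emit:
step_arm:
  deltas: [4, 0, 0, 0, 0, 0, 1, 4, 0, 0, 0, 0, 0, 1, 5, 0, 0, 0, 0, 0, 1, 6, 0, 0, 0, 0, 0, 1]

```text
time_s: 4.75
ee_pos: [0.4789, -0.1146, 0.0053]
tcp_rot: [-3.142, 0.0, -0.205]
force: [0.2, -0.3, -0.4]
width: 0.0003
```

Emit:
step_arm:
  deltas: [8, 0, 0, 0, 0, 0, 1, 10, 0, 0, 0, 0, 0, 1, 10, 0, 0, 0, 0, 0, 1, 10, 0, 0, 0, 0, 0, 1, 10, 0, 0, 0, 0, 0, 1, 10, 0, 0, 0, 0, 0, 1, 10, 0, 0, 0, 0, 0, 1, 8, 0, 0, 0, 0, 0, 1, 6, 0, 0, 0, 0, 0, 1, 4, 0, 0, 0, 0, 0, 1]

```text
time_s: 5.75
ee_pos: [0.563, -0.1321, 0.0053]
tcp_rot: [-3.142, 0.0, -0.205]
force: [-0.8, 0.2, -0.0]
width: -0.0001
```

Run:
```python
from h import *
o=bot.get_obs(); print(o['time_s'],o['ee_pos'],o['tcp_rot'],o['force'])
a,c=shot('wrist','g.png')
```

```text
5.75 [ 0.56303168 -0.13212887  0.00527462] [-3.14159092e+00  9.49115893e-05 -2.05130110e-01] [-0.81483767  0.15145091 -0.02149221]
```

View pics/g.png

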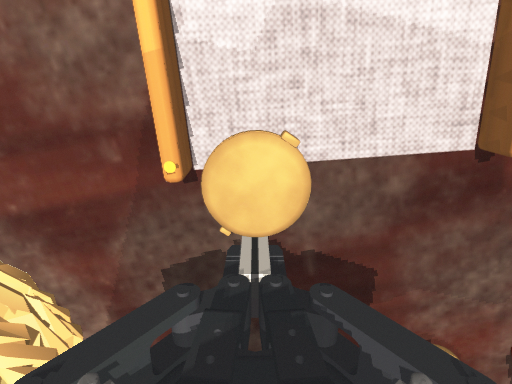

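Run:
```python
from h import *
c=bot.calibration('wrist')
for n,u,v,z in [('mouthL',193,169,0),('mouthR',482,149,0),('linerL far',172,0,0),('linerR far',498,0,0),('comp',256,184,.012),('railTopIn',190,172,.024)]: print(n,px2w(c,u,v,z).round(4))
```

```text
mouthL [ 0.6127 -0.1104]
mouthR [ 0.5934 -0.2543]
linerL far [ 0.6869 -0.1216]
linerR far [ 0.6585 -0.2588]
comp [ 0.6021 -0.141 ]
railTopIn [ 0.6169 -0.1151]
```

The bay is refined to centre (0.648,-0.188), yaw -0.13. The compass would pass close to the left rail end (about 3–6 mm), so I'll re-aim slightly to the right.

Emit:
step_arm:
  deltas: [-6, 0, 0, 0, 0, 0, 1, -6, 0, 0, 0, 0, 0, 1, 0, -6, 0, 0, 0, 0.145, 1, 0, 0, 0, 0, 0, 0, 1, 6, 0, 0, 0, 0, 0, 1, 5, 0, 0, 0, 0, 0, 1, 5, 0, 0, 0, 0, 0, 1, 6, 0, 0, 0, 0, 0, 1, 6, 0, 0, 0, 0, 0, 1, 6, 0, 0, 0, 0, 0, 1]

```text
time_s: 6.8
ee_pos: [0.5845, -0.1356, 0.0053]
tcp_rot: [-3.142, 0.0, -0.35]
force: [-0.1, 0.5, 2.0]
width: -0.0001
```

Emit:
step_arm:
  deltas: [6, 0, 0, 0, 0, 0, 1, 6, 0, 0, 0, 0, 0, 1, 6, 0, 0, 0, 0, 0, 1, 6, 0, 0, 0, 0, 0, 1, 6, 0, 0, 0, 0, 0, 1, 4, 0, 0, 0, 0, 0, 1, 2, 0, 0, 0, 0, 0, 1, 0, 0, 0, 0, 0, 0, 1]

```text
time_s: 7.6
ee_pos: [0.6182, -0.1479, 0.0053]
tcp_rot: [3.142, -0.001, -0.35]
force: [0.0, -0.0, 0.3]
width: -0.0001
```

Run:
```python
from h import *
o=bot.get_obs(); print(o['time_s'],o['ee_pos'],o['tcp_rot'],o['force'])
a,c=shot('wrist','i.png')
```

```text
7.6 [ 0.61818873 -0.14789168  0.0053086 ] [ 3.14157560e+00 -5.58466715e-04 -3.50176525e-01] [ 0.04118269 -0.01559105  0.32569529]
```

View pics/i.png

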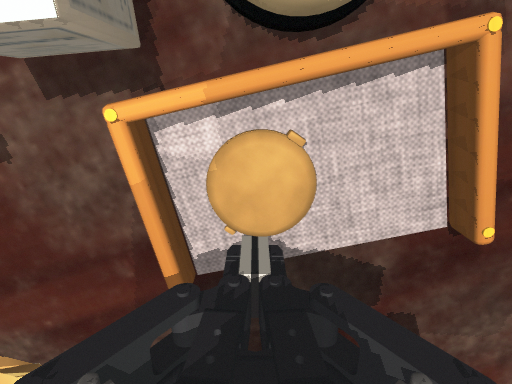

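Run:
```python
from h import *
c=bot.calibration('wrist')
P={}
for n,u,v,z in [('mL',193,274,0),('mR',450,228,0),('bL',152,121,0),('bR',445,50,0),('comp',262,183,.013),('topBL',112,115,.024),('topBR',494,23,.024),('topFR',488,237,.024)]:
    P[n]=px2w(c,u,v,z); print(n,P[n].round(4))
m=(P['mL']+P['mR'])/2; y=P['mL']-P['mR']; W=np.linalg.norm(y); y/=W; x=np.array([y[1],-y[0]])
print('W',W,'yaw',np.arctan2(x[1],x[0]),'mid',m,'ctr',m+.045*x,'comp local',(P['comp']-m-.045*x)@x,(P['comp']-m-.045*x)@y, 'back',(P['bR']-m)@x,(P['bL']-m)@x)
```

```text
mL [ 0.6123 -0.1079]
mR [ 0.5912 -0.2513]
bL [ 0.6983 -0.1242]
bR [ 0.6814 -0.2621]
comp [ 0.6545 -0.1648]
topBL [ 0.7056 -0.1185]
topBR [ 0.6867 -0.2664]
topFR [ 0.5975 -0.2549]
W 0.14489919632066878 yaw -0.14625981597977858 mid [ 0.60175531 -0.17961764] ctr [ 0.64627484 -0.1861759 ] comp local 0.004980153093863257 0.022388991034783617 back 0.09083172192253978 0.08745721144546738
```

c0 is at about bay (+5,+22) mm, wholly inside. I'll nudge it about 10 mm towards the left rail so there is room for the second.

Emit:
step_arm:
  deltas: [-5, 0, 0, 0, 0, 0, 1, -5, 0, 0, 0, 0, 0, 1, 0, 0, -20, 0, 0, -0.145, 1, 0, 0, -20, 0, 0, -0.06, 1, 15, 22, 0, 0, 0, 0, 1, 16, 22, 0, 0, 0, 0, 1, 17, 22, 0, 0, 0, 0, 1, 0, 0, 20, 0, 0, 0, 1, 0, 0, 20, 0, 0, 0, 1, 0, 0, 0, 0, 0, 0, 1]

```text
time_s: 8.65
ee_pos: [0.6433, -0.2154, 0.0024]
tcp_rot: [-3.139, 0.007, -0.146]
force: [0.3, 0.3, 0.2]
width: 0.0001
```

Emit:
step_arm:
  deltas: [0, -4, 0, 0, 0, 0, 1, 0, -4, 0, 0, 0, 0, 1, 0, -4, 0, 0, 0, 0, 1, 0, -4, 0, 0, 0, 0, 1, 0, -3, 0, 0, 0, 0, 1, 0, -1, 0, 0, 0, 0, 1, 0, 0, 0, 0, 0, 0, 1, 0, 6, 0, 0, 0, 0, 1, 0, 0, -30, 0, 0, 0, 1, -20, 0, -30, 0, 0, 0, 1]

```text
time_s: 9.65
ee_pos: [0.6299, -0.201, 0.0649]
tcp_rot: [3.141, -0.001, -0.146]
force: [0.4, -1.3, 1.0]
width: -0.0
```

Run:
```python
from h import *
o=bot.get_obs(); print(o['time_s'],o['ee_pos'],o['tcp_rot'],o['force'])
a,c=shot('wrist','j.png')
```

```text
9.65 [ 0.62994054 -0.20095628  0.06488766] [ 3.14136808e+00 -1.48061317e-03 -1.45547255e-01] [ 0.39759944 -1.326382    0.96335189]
```

View pics/j.png

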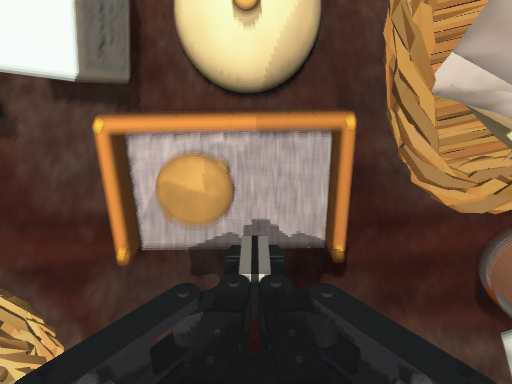

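Run:
```python
from h import *
c=bot.calibration('wrist')
P={}
for n,u,v,z in [('mL',141,250,0),('mR',325,248,0),('comp',195,190,.013),('BL',99,126,.024),('BR',350,121,.024),('FL',123,260,.024),('FR',338,258,.024)]:
    P[n]=px2w(c,u,v,z); print(n,P[n].round(4))
y=P['BL']-P['BR']+P['FL']-P['FR'];W=np.linalg.norm(y)/2; y/=2*W; x=np.array([y[1],-y[0]])
ctr=(P['BL']+P['BR']+P['FL']+P['FR'])/4; ctr2=(P['mL']+P['mR'])/2+.045*x
for k in (ctr,ctr2): print('W',W,'yaw',np.arctan2(x[1],x[0]),'ctr',k,'comp',(P['comp']-k)@x,(P['comp']-k)@y)
```

```text
mL [ 0.6006 -0.1046]
mR [ 0.581  -0.2509]
comp [ 0.6482 -0.1613]
BL [ 0.7012 -0.1139]
BR [ 0.6818 -0.268 ]
FL [ 0.6068 -0.1017]
FR [ 0.5859 -0.2553]
W 0.15511572964070536 yaw -0.13005436462155592 ctr [ 0.64392476 -0.18473433] comp 0.001163286893144017 0.023776927098019703
W 0.15511572964070536 yaw -0.13005436462155592 ctr [ 0.63539023 -0.18361054] comp 0.009771485559711194 0.023769460343840355
```

The first nudge barely touched it: the closed tip is only about 13 mm wide. One more nudge of about 8 mm.

Emit:
step_arm:
  deltas: [20, 0, 20, 0, 0, 0, 1, 0, 0, 25, 0, 0, 0, 1, 0, 0, 14, 0, 0, 0, 1, 0, 0, 0, 0, 0, 0, 1, 0, -4, 0, 0, 0, 0, 1, 0, -4, 0, 0, 0, 0, 1, 0, -4, 0, 0, 0, 0, 1, 0, -3, 0, 0, 0, 0, 1, 0, -2, 0, 0, 0, 0, 1, 0, 0, 0, 0, 0, 0, 1]

```text
time_s: 10.7
ee_pos: [0.6514, -0.1857, 0.0071]
tcp_rot: [3.141, -0.001, -0.145]
force: [-0.4, -0.3, 1.4]
width: -0.0001
```

Emit:
step_arm:
  deltas: [0, 6, 0, 0, 0, 0, 1, 0, 0, -40, 0, 0, 0, 1, -40, 8, -45, 0, 0, 0, 1, -40, 8, -40, 0, 0, 0, 1, -40, 0, 0, 0, 0, 0, 1, -40, 0, 0, 0, 0, 0, 1, -45, 0, 0, 0, 0, 0, 1, 0, 0, 0, 0, 0, 0, 1, 0, 0, 0, 0, 0, 0, 1]

```text
time_s: 11.6
ee_pos: [0.4562, -0.1774, 0.1185]
tcp_rot: [-3.141, 0.0, -0.147]
force: [1.0, -0.2, -0.5]
width: -0.0001
```

Run:
```python
from h import *
o=bot.get_obs(); print(o['time_s'],o['ee_pos'],o['tcp_rot'],o['force'])
a,c=shot('wrist','k.png')
```

```text
11.6 [ 0.4561636  -0.17744672  0.11851854] [-3.14126371e+00  3.59889688e-04 -1.46661317e-01] [ 1.04947139 -0.20059168 -0.53550089]
```

View pics/k.png

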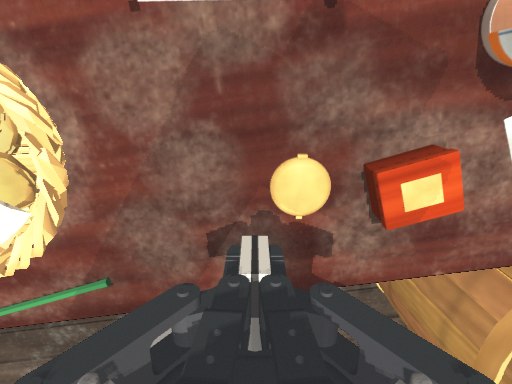

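c1 is at (300,187) with its catch pointing back at (299,217). I'll compute positions so the push contacts the rim beside the catch.

Run:
```python
from h import *
c=bot.calibration('wrist')
p=px2w(c,300,187,.012); k=px2w(c,299,218,.008); k2=px2w(c,303,156,.008); q=np.array([.4562,-.1774]); print(p,k,k2,'axis',np.arctan2(*(k2-k)[::-1]))
a=.05; x=np.array([np.cos(a),np.sin(a)]); r=np.array([np.sin(a),-np.cos(a)])
g=p-.055*x+.004*r; d=g-q
print('goal',g,'in current tool',d@[np.cos(-.147),np.sin(-.147)],d@[np.sin(-.147),-np.cos(-.147)])
print('box',px2w(c,367,165,.037),px2w(c,387,228,0))
```

```text
[ 0.4526438  -0.21778619] [ 0.42143514 -0.21441298] [ 0.47880997 -0.22349499] axis -0.15698997583825922
goal [ 0.39791245 -0.22453005] in current tool -0.050755723323077796 0.055159194562787624
box [ 0.4716187  -0.26767773] [ 0.3949607  -0.29788701]
```

Emit:
step_arm:
  deltas: [-26, 27, 0, 0, 0, 0, 1, -25, 28, 0, 0, 0, 0, 1, 0, 0, 0, 0, 0, -0.1, 1, 0, 0, 0, 0, 0, -0.097, 1, 0, 0, 40, 0, 0, 0, 1, 0, 0, 40, 0, 0, 0, 1, 0, 0, 25, 0, 0, 0, 1, 0, 0, 8, 0, 0, 0, 1, 0, 0, 0, 0, 0, 0, 1, 0, 0, 0, 0, 0, 0, 1]

```text
time_s: 12.65
ee_pos: [0.3997, -0.2252, 0.0058]
tcp_rot: [3.14, -0.001, 0.052]
force: [0.9, -0.3, 0.6]
width: 0.0002
```

Emit:
step_arm:
  deltas: [5, 0, 0, 0, 0, 0, 1, 5, 0, 0, 0, 0, 0, 1, 5, 0, 0, 0, 0, 0, 1, 4, 0, 0, 0, 0, 0, 1, 5, 0, 0, 0, 0, 0, 1, 6, 0, 0, 0, 0, 0, 1, 7, 0, 0, 0, 0, 0, 1, 7, 0, 0, 0, 0, 0, 1, 6, 0, 0, 0, 0, 0, 1, 4, 0, 0, 0, 0, 0, 1]

```text
time_s: 13.65
ee_pos: [0.4535, -0.2217, 0.0053]
tcp_rot: [3.141, -0.0, 0.052]
force: [-0.8, 0.2, 1.1]
width: -0.0001
```

Run:
```python
from h import *
o=bot.get_obs(); print(o['time_s'],o['ee_pos'],o['tcp_rot'],o['force'])
a,c=shot('wrist','l.png')
```

```text
13.65 [ 0.45346762 -0.22166203  0.00527877] [ 3.14125494e+00 -4.41689715e-04  5.21277371e-02] [-0.8343936   0.24543422  1.06364595]
```

View pics/l.png

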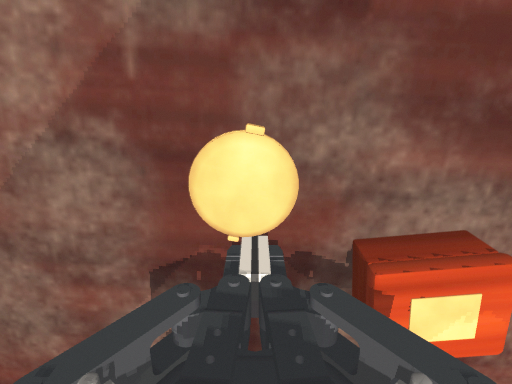

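Clean contact; the compass is at (244,183), catch at (234,239). I'll shift the finger left so pushing on the catch turns it aside. I'm past the picture budget, so I'll measure numerically with a blob detector from here.

```bash
cat >> h.py <<'E'
def comp(im,c,u,v,z=.012):
    """compass blob round seed pixel: centre, diameter, knob direction(world)"""
    h=cv2.cvtColor(im,cv2.COLOR_RGB2HSV); m=cv2.inRange(h,(10,60,120),(32,255,255))
    n,l,s,ce=cv2.connectedComponentsWithStats(m)
    k=l[int(v),int(u)]
    if k==0: return None
    M=(l==k).astype(np.uint8); ct=max(cv2.findContours(M,0,1)[0],key=cv2.contourArea)[:,0].astype(float)
    core=cv2.morphologyEx(M,cv2.MORPH_OPEN,cv2.getStructuringElement(2,(25,25))); cc=max(cv2.findContours(core,0,1)[0],key=cv2.contourArea)
    (cx,cy),(w,hh),_=cv2.fitEllipse(cc); r=np.hypot(*(ct-[cx,cy]).T); p=px2w(c,cx,cy,z)
    far=ct[r>r.max()-2]; fk=far[far[:,1]>cy]; 
    return dict(px=(round(cx,1),round(cy,1)),wh=(round(w),round(hh)),p=p.round(4),bbox=s[k][:4].tolist(),rear_knob=None if len(fk)==0 else fk.mean(0).round(),far=far.mean(0).round())
E
python3 - <<'E'
from h import *
c=bot.calibration('wrist')
for f,u,v in [('l',244,183),('e',256,149),('g',256,184),('j',195,190)]: print(f,comp(cv2.imread(f'pics/{f}.png')[:,:,::-1].copy(),c,u,v))
E
```

```text
l {'px': (243.2, 182.5), 'wh': (109, 110), 'p': array([ 0.4938, -0.2143]), 'bbox': [188, 123, 111, 119], 'rear_knob': array([232., 240.]), 'far': array([247., 168.])}
e {'px': (255.6, 147.3), 'wh': (116, 119), 'p': array([ 0.511 , -0.2192]), 'bbox': [197, 4, 131, 232], 'rear_knob': None, 'far': array([252.,   5.])}
g {'px': (256.1, 183.0), 'wh': (107, 110), 'p': array([ 0.4939, -0.2204]), 'bbox': [201, 130, 111, 108], 'rear_knob': array([224., 233.]), 'far': array([268., 170.])}
j {'px': (193.8, 189.2), 'wh': (77, 78), 'p': array([ 0.4892, -0.1908]), 'bbox': [155, 151, 78, 78], 'rear_knob': array([166., 222.]), 'far': array([203., 183.])}
```

Emit:
step_arm:
  deltas: [-5, 0, 0, 0, 0, 0, 1, -3, 0, 0, 0, 0, 0, 1, 0, -9, 0, 0, 0, 0, 1, 0, 0, 0, 0, 0, 0, 1, 4, 0, 0, 0, 0, 0, 1, 4, 0, 0, 0, 0, 0, 1, 5, 0, 0, 0, 0, 0, 1, 5, 0, 0, 0, 0, 0, 1, 6, 0, 0, 0, 0, 0, 1, 4, 0, 0, 0, 0, 0, 1]

```text
time_s: 14.7
ee_pos: [0.4729, -0.2117, 0.0054]
tcp_rot: [3.141, -0.0, 0.052]
force: [-0.1, 0.4, 0.3]
width: 0.0001
```

Run:
```python
from h import *
o=bot.get_obs(); print(o['time_s'],o['ee_pos'],o['tcp_rot'],o['force'])
a,c=shot('wrist','m.png'); print(comp(a,c,250,183))
```

```text
14.7 [ 0.47289314 -0.21168264  0.00537959] [ 3.14123762e+00 -4.40707338e-04  5.20271624e-02] [-0.06511022  0.37532746  0.34434033]
{'px': (261.9, 182.6), 'wh': (108, 110), 'p': array([ 0.5131, -0.2129]), 'bbox': [206, 123, 178, 114], 'rear_knob': None, 'far': array([382., 170.])}
```

```bash
cat >> h.py <<'E'
def knob(im,cx,cy,R):
    h=cv2.cvtColor(im,cv2.COLOR_RGB2HSV); m=cv2.inRange(h,(10,60,120),(32,255,255))
    a=np.arange(-180,180,4); ext=[]
    for t in np.radians(a):
        r=R-4
        while m[int(round(cy+r*np.sin(t))),int(round(cx+r*np.cos(t)))] and r<R+12: r+=1
        ext.append(r-R)
    return {int(k):round(float(e)) for k,e in zip(a,ext) if e>1.5}
E
python3 - <<'E'
from h import *
for f,u,v in [('l',243.2,182.5),('m',261.9,182.6)]: print(knob(cv2.imread(f'pics/{f}.png')[:,:,::-1].copy(),u,v,54.5))
E
```

```text
{-180: 2, -176: 2, -172: 2, -168: 2, -164: 2, -160: 2, -88: 4, -84: 6, -80: 6, -76: 6, -72: 6, -68: 5, -12: 2, -8: 2, 8: 2, 12: 2, 20: 2, 32: 2, 36: 2, 52: 2, 96: 5, 100: 6, 104: 6, 160: 2, 164: 2, 168: 2, 172: 2, 176: 2}
{-180: 2, -176: 2, -172: 2, -168: 2, -164: 2, -160: 2, -84: 6, -80: 7, -76: 6, -72: 6, -68: 6, -12: 2, -8: 2, -4: 3, 0: 2, 4: 2, 8: 2, 12: 3, 16: 2, 104: 2, 108: 2, 128: 2, 144: 2, 148: 2, 152: 2, 156: 2, 160: 2, 164: 2, 168: 2, 172: 2, 176: 2}
```

The face is seated squarely on the flat catch, so the push is stable and the compass isn't turning. The catch axis (-0.157) nearly matches the bay axis, so I'll nudge c1 12 mm left from its right side, then push it straight along that axis.

Emit:
step_arm:
  deltas: [-6, 0, 0, 0, 0, 0, 1, -6, 0, 0, 0, 0, 0, 1, 0, 0, -30, 0, 0, 0.1, 1, 0, 0, 0, 0, 0, 0.1, 1, 26, 17, 0, 0, 0, 0, 1, 26, 17, 0, 0, 0, 0, 1, 0, 0, 15, 0, 0, 0, 1, 0, 0, 15, 0, 0, 0, 1, 0, 0, 0, 0, 0, 0, 1, 0, -4, 0, 0, 0, 0, 1]

```text
time_s: 15.75
ee_pos: [0.5053, -0.2485, 0.0043]
tcp_rot: [-3.14, 0.003, -0.149]
force: [-0.2, 0.2, 0.2]
width: 0.0001
```

Emit:
step_arm:
  deltas: [0, -4, 0, 0, 0, 0, 1, 0, -4, 0, 0, 0, 0, 1, 0, -4, 0, 0, 0, 0, 1, 0, -3, 0, 0, 0, 0, 1, 0, -1, 0, 0, 0, 0, 1, 0, 0, 0, 0, 0, 0, 1, 0, 8, 0, 0, 0, 0, 1, 0, 0, -40, 0, 0, 0, 1, -50, -20, 0, 0, 0, 0, 1, 0, 0, 0, 0, 0, 0, 1]

```text
time_s: 16.75
ee_pos: [0.4558, -0.2098, 0.0447]
tcp_rot: [-3.133, 0.016, -0.148]
force: [-0.8, 0.2, -0.8]
width: -0.0001
```

Run:
```python
from h import *
o=bot.get_obs(); q=o['ee_pos']; print(o['time_s'],q,o['tcp_rot'],o['force'])
a,c=shot('wrist','n.png'); u,v=w2px(c,[.515,-.201,.012]); r=comp(a,c,u,v); print(u,v,r)
if r: print(knob(a,*r['px'],np.mean(r['wh'])/2))
```

```text
16.75 [ 0.45579232 -0.20981237  0.04468967] [-3.13295968  0.01556877 -0.14846673] [-0.78751804  0.18168008 -0.77314396]
224.99909123872294 133.34709453024442 {'px': (221.4, 131.0), 'wh': (91, 95), 'p': array([ 0.5166, -0.1992]), 'bbox': [175, 78, 93, 106], 'rear_knob': array([225., 183.]), 'far': array([217., 101.])}
{-132: 2, -124: 2, -120: 2, -112: 2, -108: 5, -104: 8, -100: 7, -96: 8, -92: 8, -88: 7, 28: 2, 48: 2, 56: 2, 60: 2, 68: 2, 72: 2, 76: 2, 80: 6, 84: 7, 88: 7, 92: 2}
```

Run:
```python
from h import *
c=bot.calibration('wrist'); o=bot.get_obs(); q=np.array(o['ee_pos'])[:2]; yaw=o['tcp_rot'][2]
f=px2w(c,215,79.4,.010); r=px2w(c,225.5,183,.010); p=px2w(c,221.4,131,.012); ax=np.arctan2(*(f-r)[::-1]); print(f,r,(f+r)/2,p,'axis',ax,'len',np.hypot(*(f-r)))
for bc,by in [((.647,-.1865),-.135),((.648,-.188),-.133),((.646,-.186),-.146)]:
    d=p-bc; print('local',d@[np.cos(by),np.sin(by)],d@[-np.sin(by),np.cos(by)])
print(q,yaw)
```

```text
[ 0.54907071 -0.20385149] [ 0.48884665 -0.19881837] [ 0.51895868 -0.20133493] [ 0.5209244  -0.20243073] axis -0.08337950180383798 len 0.06043400680442336
local -0.12278436220991656 -0.032754333449036
local -0.12403970615507316 -0.0311545548254015
local -0.12135454157860927 -0.034452151174804935
[ 0.45995645 -0.21295442] -0.14873325956481298
```

Emit:
step_arm:
  deltas: [-5, -10, 0, 0, 0, 0, 1, 0, -9, 0, 0, 0, -0.05, 1, 0, 0, 20, 0, 0, 0, 1, 0, 0, 20, 0, 0, 0, 1, 0, 0, 0, 0, 0, 0, 1, 0, 0, 0, 0, 0, 0, 1, 0, 0, 0, 0, 0, 0, 1]

```text
time_s: 17.5
ee_pos: [0.4637, -0.1973, 0.0058]
tcp_rot: [3.141, -0.001, -0.098]
force: [-0.2, -0.0, -0.5]
width: -0.0003
```

```bash
cat > m.py <<'E'
from h import *
import sys
def meas(name,g):
    o=bot.get_obs(); q=np.array(o['ee_pos'])[:2]; yaw=o['tcp_rot'][2]
    a,c=shot('wrist',name); u,v=w2px(c,[*g,.012]); r=comp(a,c,u,v); print(o['time_s'],q.round(4),round(yaw,3),np.round(o['force'],1),r)
    if not r: return
    p=px2w(c,*r['px'],.012); k=knob(a,*r['px'],np.mean(r['wh'])/2); print('knob deg',k)
    for bc,by in [((.647,-.1865),-.135)]:
        d=p-bc; print('local mm',1e3*d@[np.cos(by),np.sin(by)],1e3*d@[-np.sin(by),np.cos(by)])
    d=p-q; print('in tool mm',1e3*d@[np.cos(yaw),np.sin(yaw)],1e3*d@[np.sin(yaw),-np.cos(yaw)])
meas(sys.argv[1],[float(t) for t in sys.argv[2:4]])
E
python3 m.py o.png .5166 -.1992
```

```text
17.5 [ 0.4637 -0.1973] -0.098 [-0.2 -0.  -0.5] {'px': (245.9, 156.4), 'wh': (112, 113), 'p': array([ 0.5165, -0.1983]), 'bbox': [189, 93, 115, 126], 'rear_knob': array([248., 218.]), 'far': array([244., 135.])}
knob deg {-180: 2, -176: 2, -156: 2, -100: 8, -96: 7, -92: 7, -88: 7, -84: 7, 0: 2, 12: 2, 28: 2, 32: 2, 68: 2, 84: 7, 88: 6, 92: 6, 164: 2, 176: 2}
local mm -127.73909339178226 -29.259848058316713
in tool mm 52.638688416224646 -4.144237566396612
```

Emit:
step_arm:
  deltas: [0, -3, 0, 0, 0, 0, 1, 5, 0, 0, 0, 0, 0, 1, 4, 0, 0, 0, 0, 0, 1, 4, 0, 0, 0, 0, 0, 1, 6, 0.3, 0, 0, 0, 0, 1, 8, 0.4, 0, 0, 0, 0, 1, 9, 0.5, 0, 0, 0, 0, 1, 9, 0.5, 0, 0, 0, 0, 1, 7, 0.4, 0, 0, 0, 0, 1, 4, 0.2, 0, 0, 0, 0, 1]

```text
time_s: 18.55
ee_pos: [0.52, -0.2021, 0.0054]
tcp_rot: [3.141, -0.001, -0.098]
force: [-0.3, -0.0, 1.3]
width: 0.0001
```

```bash
python3 m.py p.png .560 -.205
```

```text
18.55 [ 0.52   -0.2021] -0.098 [-0.3 -0.   1.3] {'px': (256.3, 183.2), 'wh': (108, 109), 'p': array([ 0.5595, -0.2066]), 'bbox': [201, 123, 111, 115], 'rear_knob': None, 'far': array([258., 124.])}
knob deg {-180: 2, -172: 2, -96: 6, -92: 6, -88: 6, -84: 6, -80: 6, -16: 2, -12: 2, -8: 2, -4: 2, 4: 2, 12: 2, 16: 2, 20: 2, 28: 2, 32: 2, 48: 2, 144: 2, 152: 2, 156: 2, 172: 2, 176: 2}
local mm -83.93392233994055 -31.727885132969455
in tool mm 39.77078559743031 0.6800355019328568
```

c1 is seated squarely and on line (bay -84,-32 mm). Pushing it into the bay.

Emit:
step_arm:
  deltas: [6, 0.3, 0, 0, 0, 0, 1, 9, 0.4, 0, 0, 0, 0, 1, 9, 0.4, 0, 0, 0, 0, 1, 9, 0.4, 0, 0, 0, 0, 1, 9, 0.4, 0, 0, 0, 0, 1, 9, 0.4, 0, 0, 0, 0, 1, 9, 0.4, 0, 0, 0, 0, 1, 9, 0.4, 0, 0, 0, 0, 1, 8, 0.4, 0, 0, 0, 0, 1, 5, 0.2, 0, 0, 0, 0, 1]

```text
time_s: 19.6
ee_pos: [0.6011, -0.2137, 0.0054]
tcp_rot: [3.141, -0.001, -0.098]
force: [-0.2, -0.6, 0.0]
width: 0.0003
```

```bash
python3 m.py q.png .641 -.219
```

```text
19.6 [ 0.6011 -0.2137] -0.098 [-0.2 -0.6  0. ] {'px': (257.8, 183.3), 'wh': (107, 109), 'p': array([ 0.6405, -0.219 ]), 'bbox': [203, 124, 111, 114], 'rear_knob': None, 'far': array([262., 124.])}
knob deg {-180: 2, -176: 2, -96: 6, -92: 6, -88: 6, -84: 7, -80: 7, -76: 3, -20: 2, -8: 2, 0: 2, 8: 2, 20: 2, 28: 2, 32: 2, 132: 2, 140: 2, 148: 2, 156: 2, 160: 2, 164: 2, 168: 2, 172: 2, 176: 2}
local mm -2.06599305062126 -33.02914104168688
in tool mm 39.72616484733262 1.403441650196815
```

Push 5 mm more, then retreat up and back for a final look.

Emit:
step_arm:
  deltas: [3, 0, 0, 0, 0, 0, 1, 3, 0, 0, 0, 0, 0, 1, 0, 0, 0, 0, 0, 0, 1, -6, 0, 0, 0, 0, 0, 1, -20, 0, 0, 0, 0, 0, 1, -20, -20, -40, 0, 0, 0, 1, 0, -10, -40, 0, 0, 0, 1, 0, 0, -40, 0, 0, 0, 1, 0, 0, 0, 0, 0, 0, 1, 0, 0, 0, 0, 0, 0, 1]

```text
time_s: 20.65
ee_pos: [0.5634, -0.1798, 0.1266]
tcp_rot: [3.141, -0.002, -0.098]
force: [-0.6, 0.7, 0.1]
width: -0.0001
```

```bash
python3 m.py r.png .645 -.22
python3 - <<'E'
from h import *
a,c=shot('scene','s.png'); b=cv2.imread('pics/r.png')
cv2.imwrite('pics/t.png',np.hstack([b[20:300,60:460],cv2.resize(cv2.imread('pics/s.png')[125:315,120:320],(400,280))]))
cv2.imwrite('pics/diff.png',a)
d=bot.calibration('scene')
for p in [(.647,-.1865)]: print(w2px(d,[*p,0]))
E
```

```text
20.65 [ 0.5634 -0.1798] -0.098 [-0.6  0.7  0.1] {'px': (292.7, 86.5), 'wh': (64, 69), 'p': array([ 0.6438, -0.2189]), 'bbox': [260, 47, 66, 78], 'rear_knob': array([288., 124.]), 'far': array([296.,  62.])}
knob deg {-116: 2, -100: 2, -92: 5, -88: 6, -84: 6, -80: 7, -76: 7, -72: 2, -68: 2, -64: 3, -60: 2, -56: 2, -52: 2, -48: 2, -44: 2, -36: 2, 80: 2, 88: 2, 92: 5, 96: 5, 100: 5, 104: 2, 108: 2, 112: 2, 116: 2, 120: 2, 124: 2, 128: 2, 132: 2, 136: 2}
local mm 1.2012541816920823 -32.535120435429434
in tool mm 83.88172393664722 30.995099671194183
(np.float64(252.93782467722457), np.float64(181.07439157556718))
```

View pics/t.png

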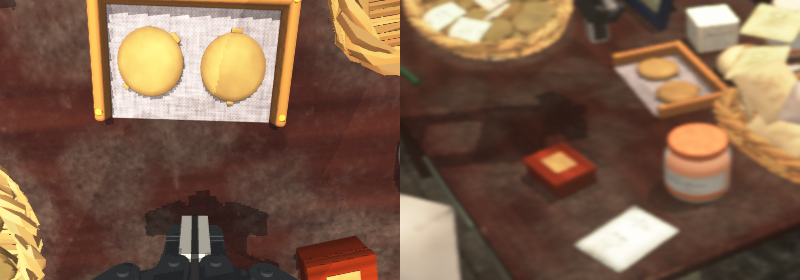

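Left half: both compasses lie flat inside the bay, at (150,62) and (233,68), clear of the rails and of the mouth line. Right half: the box, packet, jar and carton stand where they were. The arm is clear at z = 0.127, so I'm handing in.

```bash
python3 -c "
from bench import bot
print(bot.sign_off(), bot.get_obs()['time_s'])"
```

```text
the job is handed in; nothing more can be done
the job is handed in; nothing more can be done
```

I slid both compasses with the closed fingers into the display bay and handed the job in at about 20.7 s.

**Final position:** the last wrist and scene pictures show both lying flat and wholly inside. The second compass measured at bay (+1, -33) mm. The first was last measured at about (+1 to +10, +24) mm, and I then nudged it about 8 mm further left. I checked its final place by eye only, and it is clear of the left rail and the mouth.

**Other objects:** the carved box, packet, candle jar and soap carton look unmoved. I compared the box's position in the scene picture before and after, and judged the other three by eye.

**What went wrong or disagreed:**
- **First push too high:** the fingertip rode on the first compass's rim at 9 mm height, with about 8–10 N upward. I backed off and pushed at 5 mm, where the readings I took stayed at about 2 N or less.
- **Extra nudges:** the first compass took two sideways nudges to make room. The second took one sideways shift and a square push on its catch.
- **Bay estimates:** my separate estimates of the bay's position differed by a few millimetres, which is less than the clearances left.
- **Pictures:** I viewed 12, two over the budget.

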